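# Jack up the freed measuring head and hold it

## Task

First free the clamp: turn the black knob on top of the instrument stand clockwise as far as it goes (about a quarter turn). Then set the small lever jack flat on the bench with its round saddle centred under the lift point, which is the round pad under the end of the stand's side arm, marked by a ring on top. Finally push the jack's handle paddle all the way down with the fingers so that the measuring head is jacked up, and finish while still holding the handle down: do not let go, do not carry the stand's head or arm with the robot, and leave the tin, the beaker and the spatula where they are.

Things in the scene. Friction and masses are not known exactly. Their poses are not given: they have to be found in the camera images.
- stand: Fixed instrument stand; origin on the bench under the column's axis. White base: x -95..95, y -175..60, 30 mm high. 54 mm column, cap at 248 mm. Its sliding carriage has a white measuring head at -y (100 x 88 mm, to y -149, 120 to 225 mm high), a catch post at x +41 (to 247 mm) and at +y the lift arm, 95 to 119 mm high, ending in a 44 mm round boss at y 120 with clear bench below.
- carriage (a joint): Height of the carriage (measuring head, sleeve and lift arm, about 0.7 kg) above its rest, m: 0 resting on its lower stop, at most 0.05. It can rise only when the clamp knob is turned away; it slides freely and falls back if not carried.
- lift_pad (a point): The lift point: centre of the underside of the round black rubber pad (36 mm across) below the end of the lift arm, 120 mm from the column along the stand's +y, 85 mm above the bench at rest. A dark steel ring with a centre dot marks it on the arm's top side.
- clamp_knob (a joint): Clamp knob on top of the column, rad: 0 = clamped (grip bar and tab along the stand's +x, tab over the catch post), 1.4 = stop, fully free. Grows turning clockwise seen from above; starts between 0 and 0.2; light friction (0.06 N m), stays where left.
- knob_grip (a point): Centre of the knob's black grip bar, on the vertical turning axis, 284 mm above the bench. Bar 46 mm long, 13 mm thick, 268 to 300 mm high; its length lies along the stand's +x turned clockwise by the joint value. Below it a hub 48 mm across (248 to 260 mm) and a flat tab reaching out 52 mm (249 to 255 mm).
- jack: Loose lever jack, 0.65 to 0.9 kg. Origin: centre of the underside of its base plate (250 x 80 x 10 mm); +x points from pump tower to saddle, z up. Grey pump tower at the origin, 34 mm along x, 36 mm along y, top at 86 mm: grasp it from above across y, the centre of mass is near it. Saddle guide (38 mm across, 55 mm high) at x +100; the handle slopes up from the tower towards -x.
- saddle_top (a point): Centre of the top of the round steel saddle (40 mm across) at the jack's x = +100 mm, 70 mm above the jack's underside when down. It rises with the handle, by 40 mm at the full stroke (in proportion to the handle angle), and then touches the lift pad after the first 15 mm.
- pump_handle (a joint): Jack handle, rad: 0 = up (32 degrees above level, its spring returns it there), 0.62 = fully down (3 degrees below level). Lever arm 115 mm from an axis along the jack's y through the tower, 60 mm above the jack's underside, to the paddle's centre. Takes about 5 to 9 N at the paddle under load; springs up when let go.
- paddle (a point): Centre of the top face of the flat black paddle on the handle's end (46 mm along the handle, 60 mm wide, 10 mm thick). With the handle up it is 95 mm from the tower's axis towards the jack's -x and 125 mm above the jack's underside; fully down 115 mm and 58 mm.
- sample_tin: Bystander: closed steel sample tin, 64 mm across, 55 mm high; origin centre of underside.
- beaker: Bystander: white open cup, 72 mm across, 85 mm high; origin centre of underside.
- spatula: Bystander: spatula lying on the bench near the robot; origin at its underside.

How it is judged:
By the outcome, as a careful person would: the job done as asked, in the order asked, and still so for the second after the job is handed in, while the arm keeps its last pose, push and grip.
It also fails if it takes over 72 s, if anything falls off the work surface, if the arm or the gripper's body presses on something with over 40 N, if the wrist force passes 120 N, or if a joint passes its speed limit or range.

## Robot

A 7-joint arm with a two-finger parallel gripper is mounted at the origin on the work surface. World frame = base frame: x ahead of the robot, y to its left, z up, the work surface at z = 0. Lengths are in m, angles in rad, forces in N, time in s.
With the tool pointing down it reaches from about 0.4 to 0.75 m from the base axis. Payload 19.5 kg.
Tool frame: the origin (TCP) lies on the centre line of the jaws, within the pads' length; the fingertips stand 19 mm ahead of it and the grasp point (between the pads) is the TCP; z points along the fingers, y is the direction in which the jaws open and shut (so a half turn about z gives the same grasp; the last joint's range is limited). The gripper opens to 85 mm and grips with 20 to 120 N. Pads are 22 mm wide; open, the fingers measure 114 mm over their backs; the gripper's body (76 mm by 85 mm) begins 54 mm behind the grasp point. The pads swing forward as they close: fully open they stand 13 mm farther back than shut.
Start: joints at [1.072, 0.707, -0.028, 1.485, 0.022, 0.951, -0.075], TCP at [0.254, -0.516, 0.22] pointing down, gripper open.
Joint ranges: [-2.71, 2.71], [-0.32, 2.16], [-1.57, 1.52], [0, 2.45], [-1.46, 4.6], [0, 2.02], [-2.83, 2.83]. Speed limits (rad/s): [1.89, 1.89, 2.57, 2.57, 3.01, 3.01, 3.01].

## Interface

Orientations are given as a unit quaternion [w, x, y, z].
In Python, from workcell import ctrl gives the robot as it stands.
- The arm moves only by the shell command python3 -m crank 'ROWS' [FORCE]. ROWS is JSON, a list of rows, each an object of numbers: "rx", "ry", "rz": the turn, a rotation vector about the world's x, y, z in degrees; "tx", "ty", "tz": the shift along the world's x, y, z in mm; "fingers": the gripper's target within -1 to 1 (shut at 1, half-way at 0, fully open at -1). A call has 1 to 12 rows; each row is the pose to reach, as a shift and turn from the pose commanded when the call began; what a row does not reach only later rows make up. A row lasts 1/12 s, in which the tool goes at most 41.7 mm and 7.16 degrees, less where a joint would pass 70% of its speed; a pose out of reach is approached as far as the arm can. A call with a gripper value outside its range is refused whole. The fingers move at their own pace and stop on an object; FORCE is the grip in N (left out, the last holds). Time passes only in rows, so rows that repeat a pose let the fingers close. It gives the time, the measured TCP pose, the force and the opening at its end, in the units of the state.
- ctrl.sense(): the state, without advancing time (a new reading comes with each control period).
- ctrl.get_image(name): name is "scene" or "top" or "wrist"; returns a dict with "frame" (480x640x3 uint8, red, green, blue), "range_z" (480x640 float32, m along the optical axis (not along the pixel's ray), 0 where there is no reading), "K" (3x3 intrinsics, pixels), "D" ([k1, k2, p1, p2, k3] as OpenCV has them; the pictures are not rectified), "view" (4x4, takes a point from world to camera coordinates); the wrist camera has in their place "mount" (4x4, takes a point from camera to tool coordinates, whose origin is the TCP and whose axes are the flange's). Camera axes: x right, y down, z forward; pixel columns grow to the right and rows downward; lengths in m; the calibration is good to about 2 mm. A picture is of the moment at which its call begins: read the wrist's pose just before it.
- ctrl.hand_in(): hands the job in, once; it reports no verdict.
Trained networks look in the newest picture that a camera, given by its name, has taken for a name from the list of things; names that differ only in an ending like _2 or _b are one class to them, and where a whole thing is asked for, a point or a joint stands for the part that bears it (a point fixed in the world has none). Each returns a list of dicts, best first, with "confidence" (0 to 1); they miss things now and then, are a little off and sometimes report something else, mostly with a low value. They report only what shows in the picture. A call takes as long as a camera call.
- ctrl.boxes_of(camera, thing): "rect" ([left, top, right, bottom] in pixels, round what is visible of it).
- ctrl.pinpoint(camera, thing): "at" ([column, row] in pixels: a listed point, or the origin of a listed thing).
The state is a dict: "clock": time; "joint_pos": joint angles; "qvel": joint speeds; "tau": joint torques, N m; "tcp_pos": TCP position; "eef_rot": TCP orientation; "wrist_force": force on the tool from outside, world axes, zero at the start; "wrist_torque": the same for the moment, N m; "width": finger opening in m.
Only numpy, scipy, OpenCV 4.12 (cv2) and the standard library are available. Lean on these libraries where they do the work, as an engineer would, in place of code of your own. Each camera call takes 0.05 s, during which the arm holds its last target. There are 200 camera calls.

## Working session

There is one attempt and no reset: what is moved stays moved. The work goes in short steps, Python scripts to look and compute and a shell command to move; the robot and the scene stay as the last step left them, time stands still between calls to the robot, and variables do not carry over. Pictures are saved under pics/ and viewed, about 8 in all and at most 12, crops included, and the job is handed in when it is done.

```bash
mkdir -p pics; ls; cat > h.py <<'E'
import numpy as np, cv2
from workcell import ctrl
from scipy.spatial.transform import Rotation as R
def view_of(im,s=None):
    if 'view' in im: return np.array(im['view'])
    T=np.eye(4); q=s['eef_rot']; T[:3,:3]=R.from_quat([q[1],q[2],q[3],q[0]]).as_matrix(); T[:3,3]=s['tcp_pos']
    return np.linalg.inv(T@np.array(im['mount']))
def ray(im,uv,V):
    p=cv2.undistortPoints(np.array([[uv]],float),np.array(im['K']),np.array(im['D']))[0,0]
    W=np.linalg.inv(V); return W[:3,3],W[:3,:3]@np.array([p[0],p[1],1])
def at_z(im,uv,V,z):
    o,d=ray(im,uv,V); return o+d*(z-o[2])/d[2]
def at_depth(im,uv,V):
    o,d=ray(im,uv,V); u,v=int(round(uv[0])),int(round(uv[1]))
    a=im['range_z'][max(0,v-1):v+2,max(0,u-1):u+2]; a=a[a>0]
    return o+d*np.median(a) if len(a) else None
def proj(im,P,V):
    r=cv2.Rodrigues(V[:3,:3])[0]
    return cv2.projectPoints(np.array(P,float).reshape(-1,3),r,V[:3,3],np.array(im['K']),np.array(im['D']))[0][:,0]
E
cat > look.py <<'E'
from h import *
import sys
np.set_printoptions(precision=3,suppress=True)
s=ctrl.sense(); print({k:np.round(v,3) for k,v in s.items() if k in('clock','tcp_pos','eef_rot','wrist_force')})
for c in ['scene','top']:
    im=ctrl.get_image(c); V=view_of(im); cv2.imwrite(f'pics/{c}0.png',im['frame'][:,:,::-1])
    np.savez(f'/tmp/{c}0.npz',**im)
    print(c,'cam at',np.linalg.inv(V)[:3,3])
    for t,z in [('stand',0),('lift_pad',.119),('knob_grip',.300),('jack',0),('saddle_top',.07),('paddle',.125),('sample_tin',0),('beaker',0),('spatula',0)]:
        for d in ctrl.pinpoint(c,t)[:2]:
            print(t,round(d['confidence'],2),np.round(d['at']),'z-plane',at_z(im,d['at'],V,z),'depth',at_depth(im,d['at'],V))
E
python3 look.py
```

```text
pics
{'clock': np.float64(0.0), 'tcp_pos': array([ 0.253, -0.516,  0.219]), 'eef_rot': array([-0.001,  0.974,  0.226, -0.   ]), 'wrist_force': array([-0.618, -0.535,  0.818])}
scene cam at [1.14  0.665 1.114]
stand 0.87 [274. 276.] z-plane [ 0.632 -0.16   0.   ] depth [ 0.648 -0.134  0.035]
lift_pad 0.9 [304. 281.] z-plane [ 0.643 -0.016  0.119] depth [ 0.632 -0.03   0.098]
knob_grip 0.58 [265. 196.] z-plane [ 0.644 -0.141  0.3  ] depth [ 0.634 -0.157  0.284]
jack 0.83 [399. 351.] z-plane [0.548 0.218 0.   ] depth [0.567 0.232 0.035]
saddle_top 0.64 [442. 322.] z-plane [0.456 0.256 0.07 ] depth [0.454 0.255 0.068]
saddle_top 0.59 [362. 328.] z-plane [0.605 0.148 0.07 ] depth [0.633 0.175 0.123]
paddle 0.69 [362. 330.] z-plane [0.638 0.179 0.125] depth [0.638 0.179 0.126]
paddle 0.55 [266. 194.] z-plane [ 0.531 -0.32   0.125] depth [ 0.63  -0.16   0.286]
sample_tin 0.98 [358. 412.] z-plane [0.729 0.272 0.   ] depth [0.749 0.291 0.053]
sample_tin 0.24 [263. 198.] z-plane [ 0.47  -0.435  0.   ] depth [ 0.639 -0.158  0.281]
beaker 0.96 [302. 184.] z-plane [ 0.339 -0.409  0.   ] depth [ 0.37  -0.367  0.043]
spatula 0.89 [344. 236.] z-plane [ 0.392 -0.153  0.   ] depth [ 0.403 -0.141  0.016]
top cam at [ 0.353 -0.046  1.202]
stand 0.86 [369. 208.] z-plane [ 0.631 -0.161  0.   ] depth [ 0.593 -0.145  0.164]
lift_pad 0.69 [321. 206.] z-plane [ 0.606 -0.043  0.119] depth [ 0.606 -0.043  0.119]
knob_grip 0.66 [385. 175.] z-plane [ 0.625 -0.161  0.3  ] depth [ 0.625 -0.161  0.298]
jack 0.58 [210. 234.] z-plane [0.558 0.223 0.   ] depth [0.544 0.204 0.084]
paddle 0.82 [219. 192.] z-plane [0.63  0.182 0.125] depth [0.631 0.182 0.123]
sample_tin 0.65 [191. 164.] z-plane [0.734 0.282 0.   ] depth [0.717 0.268 0.053]
beaker 0.65 [468. 329.] z-plane [ 0.343 -0.397  0.   ] depth [ 0.343 -0.396  0.003]
spatula 0.7 [365. 309.] z-plane [ 0.386 -0.152  0.   ] depth [ 0.386 -0.151  0.011]
```

View pics/scene0.png

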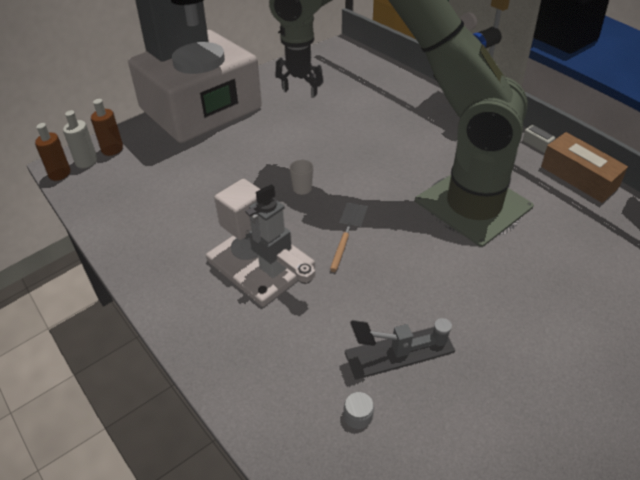

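View pics/top0.png

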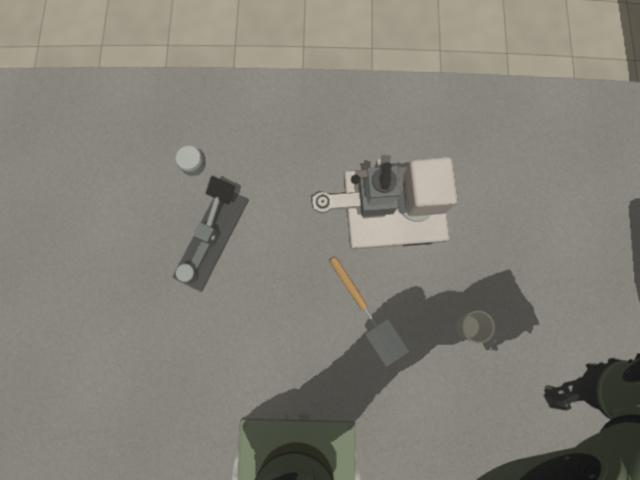

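The overview shows the stand's knob bar at about (385,172) in the top view, pointing along +x. The ring is at (322,202). The jack has its saddle at (185,273), tower at (204,233) and paddle at (221,187), and the tin, beaker and spatula are clear of it. I'll go above the knob first.

```bash
python3 -m crank '[{"tz":40},{"tz":80},{"tz":120,"tx":20,"ty":20,"rz":20},{"tz":161,"tx":60,"ty":60,"rz":27},{"tz":161,"tx":90,"ty":85,"rz":34},{"tz":161,"tx":120,"ty":112,"rz":41},{"tz":161,"tx":150,"ty":140,"rz":48},{"tz":161,"tx":180,"ty":170,"rz":55},{"tz":161,"tx":210,"ty":200,"rz":62},{"tz":161,"tx":240,"ty":228,"rz":69},{"tz":161,"tx":270,"ty":255,"rz":76},{"tz":161,"tx":290,"ty":275,"rz":82}]' && python3 -m crank '[{"tx":20,"ty":18,"rz":7},{"tx":40,"ty":36,"rz":14},{"tx":60,"ty":54,"rz":21},{"tx":75,"ty":72,"rz":28},{"tx":85,"ty":80,"rz":35},{"tx":85,"ty":80,"rz":42},{"tx":85,"ty":80,"rz":49},{"tx":85,"ty":80,"rz":56},{"tx":85,"ty":80,"rz":63},{"tx":85,"ty":80,"rz":68},{"tx":85,"ty":80,"rz":68},{"tx":85,"ty":80,"rz":68}]'
cat > wl.py <<'E'
from h import *
import sys
np.set_printoptions(precision=3,suppress=True)
n=sys.argv[1]; s=ctrl.sense(); im=ctrl.get_image('wrist'); V=view_of(im,s)
q=s['eef_rot']; m=R.from_quat([q[1],q[2],q[3],q[0]]).as_matrix()
print(s['clock'],'tcp',np.array(s['tcp_pos']),'yaw',np.degrees(np.arctan2(m[1,0],m[0,0])),'z',m[:,2],'F',np.array(s['wrist_force']),'w',s['width'],'j7',s['joint_pos'][6])
cv2.imwrite(f'pics/{n}.png',im['frame'][:,:,::-1]); np.savez(f'/tmp/{n}.npz',**im,V=V)
for a in sys.argv[2:]:
    t,z=a.split('='); 
    for d in ctrl.pinpoint('wrist',t)[:2]: print(t,round(d['confidence'],2),np.round(d['at']),at_z(im,d['at'],V,float(z)),at_depth(im,d['at'],V))
E
python3 wl.py w1 knob_grip=.3 lift_pad=.119 stand=0
python3 - <<'E'
from h import *
d=np.load('/tmp/top0.npz'); im=dict(d); V=d['view']
for n,uv,z in [('ring',(322,202),.119),('tower',(204.5,232),.086),('saddle',(185,273),.07),('paddle',(221,187),.125)]: print(n,at_z(im,uv,V,z),at_depth(im,uv,V))
E
```

```text
1.0 tcp [ 0.254 -0.516  0.22 ] yaw 26.170264779172975 z [-0.  0. -1.] F [-0.366 -0.528 -0.388] w 0.08511597090660379 j7 -0.07551722219294857
ring [ 0.61422161 -0.04521547  0.119     ] [ 0.61365151 -0.04521769  0.12136027]
tower [0.54731031 0.2173532  0.086     ] [0.54746054 0.21755656 0.08513887]
saddle [0.45542396 0.25972732 0.07      ] [0.45563916 0.26036759 0.06763077]
paddle [0.6419274  0.17797113 0.125     ] [0.6406245  0.17696153 0.12985055]invalid input
```

View pics/w1.png

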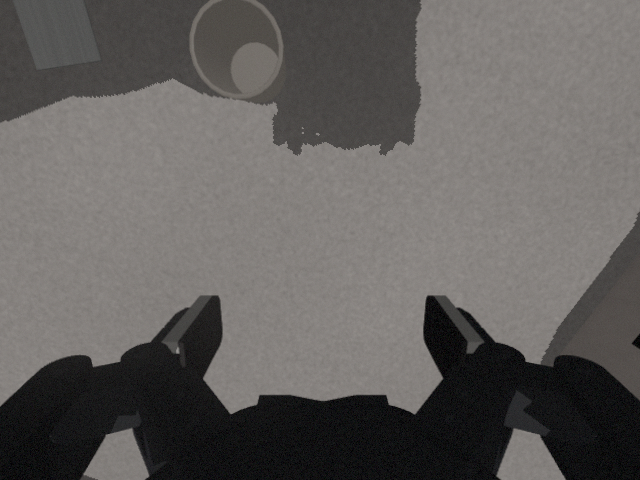

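The wrist view shows only the beaker at (237,50), because the arm didn't move: the call was refused. The rows may need every key, so I'll test one small row.

```bash
python3 -m crank '[{"rx":0,"ry":0,"rz":0,"tx":0,"ty":0,"tz":40,"fingers":-1}]'
```

```text
clock: 1.28
tcp_pos: [0.2527, -0.5142, 0.255]
eef_rot: [-0.004, 0.974, 0.227, -0.001]
wrist_force: [0.6, -1.0, -0.8]
width: 0.0856
```

```bash
python3 -m crank '[{"rx":0,"ry":0,"rz":7,"tx":0,"ty":0,"tz":40,"fingers":-1},{"rx":0,"ry":0,"rz":14,"tx":20,"ty":20,"tz":80,"fingers":-1},{"rx":0,"ry":0,"rz":21,"tx":45,"ty":43,"tz":120,"fingers":-1},{"rx":0,"ry":0,"rz":28,"tx":72,"ty":68,"tz":120,"fingers":-1},{"rx":0,"ry":0,"rz":35,"tx":100,"ty":94,"tz":120,"fingers":-1},{"rx":0,"ry":0,"rz":42,"tx":128,"ty":120,"tz":120,"fingers":-1},{"rx":0,"ry":0,"rz":49,"tx":156,"ty":147,"tz":120,"fingers":-1},{"rx":0,"ry":0,"rz":56,"tx":184,"ty":173,"tz":120,"fingers":-1},{"rx":0,"ry":0,"rz":63,"tx":212,"ty":200,"tz":120,"fingers":-1},{"rx":0,"ry":0,"rz":70,"tx":240,"ty":227,"tz":120,"fingers":-1},{"rx":0,"ry":0,"rz":77,"tx":265,"ty":250,"tz":120,"fingers":-1},{"rx":0,"ry":0,"rz":84,"tx":290,"ty":275,"tz":120,"fingers":-1}]' && python3 -m crank '[{"rx":0,"ry":0,"rz":7,"tx":25,"ty":22,"tz":0,"fingers":-1},{"rx":0,"ry":0,"rz":14,"tx":50,"ty":45,"tz":0,"fingers":-1},{"rx":0,"ry":0,"rz":21,"tx":70,"ty":65,"tz":0,"fingers":-1},{"rx":0,"ry":0,"rz":28,"tx":82,"ty":78,"tz":0,"fingers":-1},{"rx":0,"ry":0,"rz":35,"tx":85,"ty":80,"tz":0,"fingers":-1},{"rx":0,"ry":0,"rz":42,"tx":85,"ty":80,"tz":0,"fingers":-1},{"rx":0,"ry":0,"rz":49,"tx":85,"ty":80,"tz":0,"fingers":-1},{"rx":0,"ry":0,"rz":56,"tx":85,"ty":80,"tz":0,"fingers":-1},{"rx":0,"ry":0,"rz":63,"tx":85,"ty":80,"tz":0,"fingers":-1},{"rx":0,"ry":0,"rz":66,"tx":85,"ty":80,"tz":0,"fingers":-1},{"rx":0,"ry":0,"rz":66,"tx":85,"ty":80,"tz":0,"fingers":-1}]'; python3 wl.py w2 knob_grip=.3 lift_pad=.119 stand=0
```

```text
clock: 2.28
tcp_pos: [0.5446, -0.2398, 0.38]
eef_rot: [0.0, 0.57, 0.822, -0.0]
wrist_force: [-0.6, -0.7, 1.1]
width: 0.0852
clock: 3.2
tcp_pos: [0.6286, -0.1611, 0.3797]
eef_rot: [-0.0, 0.032, 0.999, 0.0]
wrist_force: [0.6, 0.6, 0.3]
width: 0.0853
3.2 tcp [ 0.629 -0.161  0.38 ] yaw 176.3268175832177 z [-0.  0. -1.] F [0.646 0.571 0.269] w 0.08530565473310203 j7 1.4693435616238033
knob_grip 0.7 [316. 243.] [ 0.626 -0.166  0.3  ] [ 0.626 -0.166  0.301]
lift_pad 0.81 [417. 184.] [ 0.611 -0.046  0.119] [ 0.611 -0.047  0.123]
```

View pics/w2.png

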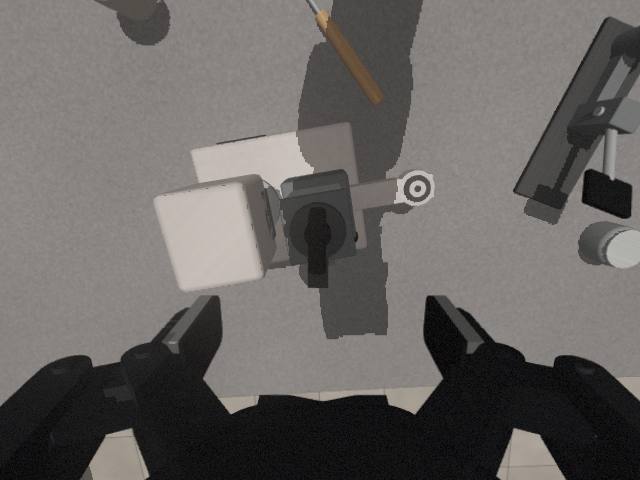

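The knob bar is at about (317,240), along the image's vertical, and the ring is at (417,188). I'll fit both from the depth.

```bash
cat > cloud.py <<'E'
from h import *
def cloud(f):
    d=np.load(f); V=d['V'] if 'V' in d else d['view']; z=d['range_z']
    v,u=np.mgrid[:480,:640]; p=cv2.undistortPoints(np.stack([u,v],-1).reshape(-1,1,2).astype(float),d['K'],d['D'])[:,0]
    z=z.reshape(-1); P=np.c_[p*z[:,None],z]; W=np.linalg.inv(V); P=P@W[:3,:3].T+W[:3,3]
    return P.reshape(480,640,3),(z>0).reshape(480,640)
E
python3 - <<'E'
from cloud import *
P,ok=cloud('/tmp/w2.npz'); im=dict(np.load('/tmp/w2.npz'))
Q=P[ok&(abs(P[:,:,2]-.3)<.006)&(np.hypot(P[:,:,0]-.627,P[:,:,1]+.163)<.06)]
r=cv2.minAreaRect((Q[:,:2]*1000).astype(np.float32)); print('bar',len(Q),Q[:,2].mean(),r)
print('ring',at_z(im,(417,188),im['V'],.119))
Q=P[ok&(abs(P[:,:,2]-.107-.012)<.004)&(P[:,:,1]>-.12)&(P[:,:,1]<.0)&(abs(P[:,:,0]-.62)<.06)]
print('arm max y',Q[:,1].max(), Q.mean(0))
b=P[ok&(abs(P[:,:,2]-.03)<.005)&(abs(P[:,:,0]-.6)<.2)&(P[:,:,1]>-.4)&(P[:,:,1]<0)]
print('base',cv2.minAreaRect((b[:,:2]*1000).astype(np.float32)))
E
```

```text
bar 1085 0.30008897531952494 ((626.9920654296875, -166.4637451171875), (12.631611824035645, 45.31428909301758), 86.42822265625)
ring [ 0.6159907  -0.04616937  0.119     ]
arm max y -0.02555031442153438 [ 0.61791035 -0.07364363  0.11993842]
base ((632.5575561523438, -223.1558074951172), (190.89260864257812, 233.75025939941406), 5.8034868240356445)
```

```bash
python3 -m crank '[{"rx":0,"ry":0,"rz":0,"tx":-2,"ty":-5,"tz":-30,"fingers":-1},{"rx":0,"ry":0,"rz":0,"tx":-2,"ty":-5,"tz":-60,"fingers":-1},{"rx":0,"ry":0,"rz":0,"tx":-2,"ty":-5,"tz":-80,"fingers":-1},{"rx":0,"ry":0,"rz":0,"tx":-2,"ty":-5,"tz":-93,"fingers":0},{"rx":0,"ry":0,"rz":0,"tx":-2,"ty":-5,"tz":-93,"fingers":1},{"rx":0,"ry":0,"rz":0,"tx":-2,"ty":-5,"tz":-93,"fingers":1},{"rx":0,"ry":0,"rz":0,"tx":-2,"ty":-5,"tz":-93,"fingers":1},{"rx":0,"ry":0,"rz":0,"tx":-2,"ty":-5,"tz":-93,"fingers":1},{"rx":0,"ry":0,"rz":0,"tx":-2,"ty":-5,"tz":-93,"fingers":1},{"rx":0,"ry":0,"rz":0,"tx":-2,"ty":-5,"tz":-93,"fingers":1},{"rx":0,"ry":0,"rz":0,"tx":-2,"ty":-5,"tz":-93,"fingers":1},{"rx":0,"ry":0,"rz":0,"tx":-2,"ty":-5,"tz":-93,"fingers":1}]' 30
```

```text
clock: 4.4
tcp_pos: [0.6269, -0.1654, 0.2877]
eef_rot: [0.001, 0.033, 0.999, 0.0]
wrist_force: [-0.1, 2.9, 6.3]
width: 0.0105
```

```bash
python3 -m crank '[{"rx":0,"ry":0,"rz":-6,"tx":0,"ty":0,"tz":0,"fingers":1},{"rx":0,"ry":0,"rz":-12,"tx":0,"ty":0,"tz":0,"fingers":1},{"rx":0,"ry":0,"rz":-18,"tx":0,"ty":0,"tz":0,"fingers":1},{"rx":0,"ry":0,"rz":-24,"tx":0,"ty":0,"tz":0,"fingers":1},{"rx":0,"ry":0,"rz":-30,"tx":0,"ty":0,"tz":0,"fingers":1},{"rx":0,"ry":0,"rz":-36,"tx":0,"ty":0,"tz":0,"fingers":1},{"rx":0,"ry":0,"rz":-42,"tx":0,"ty":0,"tz":0,"fingers":1},{"rx":0,"ry":0,"rz":-48,"tx":0,"ty":0,"tz":0,"fingers":1},{"rx":0,"ry":0,"rz":-54,"tx":0,"ty":0,"tz":0,"fingers":1},{"rx":0,"ry":0,"rz":-60,"tx":0,"ty":0,"tz":0,"fingers":1},{"rx":0,"ry":0,"rz":-65,"tx":0,"ty":0,"tz":0,"fingers":1},{"rx":0,"ry":0,"rz":-65,"tx":0,"ty":0,"tz":0,"fingers":1}]'; python3 -c "
from workcell import ctrl;s=ctrl.sense();print(s['wrist_torque'],s['wrist_force'])"
python3 -m crank '[{"rx":0,"ry":0,"rz":-3,"tx":0,"ty":0,"tz":0,"fingers":1},{"rx":0,"ry":0,"rz":-5,"tx":0,"ty":0,"tz":0,"fingers":1},{"rx":0,"ry":0,"rz":-7,"tx":0,"ty":0,"tz":0,"fingers":1},{"rx":0,"ry":0,"rz":-7,"tx":0,"ty":0,"tz":0,"fingers":1}]'; python3 wl.py w3
python3 -c "
from workcell import ctrl;s=ctrl.sense();print(s['wrist_torque'],s['wrist_force'])"
```

```text
clock: 5.4
tcp_pos: [0.6276, -0.1645, 0.2878]
eef_rot: [0.001, 0.567, 0.824, 0.001]
wrist_force: [3.7, 6.8, 4.8]
width: 0.0104
[ 1.42801261 -0.8977735   0.0516878 ] [3.72989823 6.81565657 4.83721733]
clock: 5.73
tcp_pos: [0.6277, -0.1644, 0.2878]
eef_rot: [0.001, 0.615, 0.789, 0.002]
wrist_force: [5.3, 6.7, 4.5]
width: 0.0104
5.7333 tcp [ 0.628 -0.164  0.288] yaw 104.11635760869063 z [ 0.003  0.002 -1.   ] F [5.348 6.706 4.467] w 0.010391252529649899 j7 0.2864955273630984
[ 1.55307216 -1.03540902  0.08766691] [4.50988707 7.38164305 4.88828712]
```

```bash
python3 -m crank '[{"rx":0,"ry":0,"rz":-2,"tx":0,"ty":0,"tz":0,"fingers":1},{"rx":0,"ry":0,"rz":-4,"tx":0,"ty":0,"tz":0,"fingers":1},{"rx":0,"ry":0,"rz":-5,"tx":0,"ty":0,"tz":0,"fingers":1},{"rx":0,"ry":0,"rz":-5,"tx":0,"ty":0,"tz":0,"fingers":1}]';python3 -c "
from workcell import ctrl;s=ctrl.sense();print(s['wrist_torque'],s['wrist_force'])"
```

```text
clock: 6.12
tcp_pos: [0.6276, -0.1644, 0.2878]
eef_rot: [0.0, 0.648, 0.762, 0.002]
wrist_force: [5.4, 6.7, 4.7]
width: 0.0107
[ 1.50393965 -1.01118089  0.43020873] [5.39494297 6.6990154  4.71428466]
```

```bash
python3 -m crank '[{"rx":0,"ry":0,"rz":0,"tx":0,"ty":0,"tz":0,"fingers":-1},{"rx":0,"ry":0,"rz":0,"tx":0,"ty":0,"tz":0,"fingers":-1},{"rx":0,"ry":0,"rz":0,"tx":0,"ty":0,"tz":0,"fingers":-1},{"rx":0,"ry":0,"rz":0,"tx":0,"ty":0,"tz":0,"fingers":-1},{"rx":0,"ry":0,"rz":0,"tx":0,"ty":0,"tz":0,"fingers":-1},{"rx":0,"ry":0,"rz":0,"tx":0,"ty":0,"tz":30,"fingers":-1},{"rx":0,"ry":0,"rz":0,"tx":0,"ty":0,"tz":60,"fingers":-1},{"rx":0,"ry":0,"rz":0,"tx":0,"ty":0,"tz":92,"fingers":-1},{"rx":0,"ry":0,"rz":0,"tx":0,"ty":0,"tz":92,"fingers":-1}]'; python3 wl.py w4; python3 - <<'E'
from cloud import *
P,ok=cloud('/tmp/w4.npz')
Q=P[ok&(abs(P[:,:,2]-.3)<.006)&(np.hypot(P[:,:,0]-.627,P[:,:,1]+.163)<.06)]
r=cv2.minAreaRect((Q[:,:2]*1000).astype(np.float32)); print('bar',len(Q),Q[:,2].mean(),r)
b=P[ok&(abs(P[:,:,2]-.03)<.005)&(abs(P[:,:,0]-.6)<.2)&(P[:,:,1]>-.4)&(P[:,:,1]<0)]
print('base',cv2.minAreaRect((b[:,:2]*1000).astype(np.float32)))
E
```

```text
clock: 6.87
tcp_pos: [0.6274, -0.1661, 0.3845]
eef_rot: [0.003, 0.649, 0.761, 0.002]
wrist_force: [0.3, -0.1, 0.1]
width: 0.0856
6.8667 tcp [ 0.627 -0.166  0.384] yaw 99.13752735006578 z [ 0.007 -0.001 -1.   ] F [ 0.348 -0.067  0.122] w 0.08562726715915817 j7 0.2509981613674275
bar 1046 0.30009302019906425 ((627.7745971679688, -165.8885498046875), (13.00464916229248, 45.95089340209961), 15.460159301757812)
base ((632.8831176757812, -222.39779663085938), (191.6581573486328, 232.60655212402344), 5.763416290283203)
```

The knob measures 80.3° (1.40 rad), so it is at its stop. Next, the jack.

```bash
python3 -m crank '[{"rx":0,"ry":0,"rz":-7,"tx":-7,"ty":32,"tz":0,"fingers":-1},{"rx":0,"ry":0,"rz":-14,"tx":-14,"ty":64,"tz":0,"fingers":-1},{"rx":0,"ry":0,"rz":-21,"tx":-21,"ty":96,"tz":0,"fingers":-1},{"rx":0,"ry":0,"rz":-28,"tx":-28,"ty":128,"tz":0,"fingers":-1},{"rx":0,"ry":0,"rz":-35,"tx":-35,"ty":160,"tz":0,"fingers":-1},{"rx":0,"ry":0,"rz":-42,"tx":-42,"ty":192,"tz":0,"fingers":-1},{"rx":0,"ry":0,"rz":-49,"tx":-49,"ty":224,"tz":0,"fingers":-1},{"rx":0,"ry":0,"rz":-56,"tx":-56,"ty":256,"tz":0,"fingers":-1},{"rx":0,"ry":0,"rz":-63,"tx":-63,"ty":288,"tz":0,"fingers":-1},{"rx":0,"ry":0,"rz":-70,"tx":-70,"ty":320,"tz":-20,"fingers":-1},{"rx":0,"ry":0,"rz":-77,"tx":-77,"ty":352,"tz":-40,"fingers":-1},{"rx":0,"ry":0,"rz":-84,"tx":-80,"ty":382,"tz":-60,"fingers":-1}]' && python3 -m crank '[{"rx":0,"ry":0,"rz":-7,"tx":0,"ty":0,"tz":0,"fingers":-1},{"rx":0,"ry":0,"rz":-14,"tx":0,"ty":0,"tz":0,"fingers":-1},{"rx":0,"ry":0,"rz":-21,"tx":0,"ty":0,"tz":0,"fingers":-1},{"rx":0,"ry":0,"rz":-28,"tx":0,"ty":0,"tz":0,"fingers":-1},{"rx":0,"ry":0,"rz":-35,"tx":0,"ty":0,"tz":0,"fingers":-1},{"rx":0,"ry":0,"rz":-40,"tx":0,"ty":0,"tz":0,"fingers":-1},{"rx":0,"ry":0,"rz":-40,"tx":0,"ty":0,"tz":0,"fingers":-1}]'; python3 wl.py w5 jack=0 saddle_top=.07 paddle=.125; python3 - <<'E'
from cloud import *
P,ok=cloud('/tmp/w5.npz'); c=np.array([.547,.217])
near=ok&(np.hypot(P[:,:,0]-c[0],P[:,:,1]-c[1])<.2)
for n,z,t,rad in [('plate',.010,.004,.2),('tower',.086,.004,.035),('saddle',.07,.004,.5)]:
    m=near&(abs(P[:,:,2]-z)<t)&(np.hypot(P[:,:,0]-c[0],P[:,:,1]-c[1])<rad)
    if n=='saddle': m&=np.hypot(P[:,:,0]-.4555,P[:,:,1]-.26)<.04
    Q=P[m]; print(n,len(Q),cv2.minAreaRect((Q[:,:2]*1000).astype(np.float32)) if len(Q)>5 else '')
E
```

```text
clock: 7.92
tcp_pos: [0.5455, 0.2176, 0.3178]
eef_rot: [-0.0, 0.992, 0.129, -0.0]
wrist_force: [0.9, 0.5, -0.2]
width: 0.0856
clock: 8.5
tcp_pos: [0.5463, 0.2159, 0.3183]
eef_rot: [0.0, 0.976, -0.217, -0.0]
wrist_force: [-0.4, -0.2, -0.5]
width: 0.0853
8.5 tcp [0.546 0.216 0.318] yaw -25.09789350639477 z [-0.001 -0.001 -1.   ] F [-0.377 -0.174 -0.461] w 0.08529074022088291 j7 -2.3073724432736866
jack 0.9 [317. 193.] [0.555 0.219 0.   ] [0.564 0.213 0.083]
saddle_top 0.69 [320. 282.] [0.458 0.26  0.07 ] [0.459 0.26  0.071]
paddle 0.81 [318. 118.] [0.633 0.179 0.125] [0.633 0.179 0.126]
plate 5622 ((587.7178955078125, 254.47605895996094), (174.1441192626953, 292.63262939453125), 66.10203552246094)
tower 1009 ((556.2833251953125, 216.25340270996094), (35.87364196777344, 51.442626953125), 65.38971710205078)
saddle 723 ((457.52239990234375, 260.58502197265625), (39.26481246948242, 38.643577575683594), 54.50143814086914)
```

View pics/w5.png

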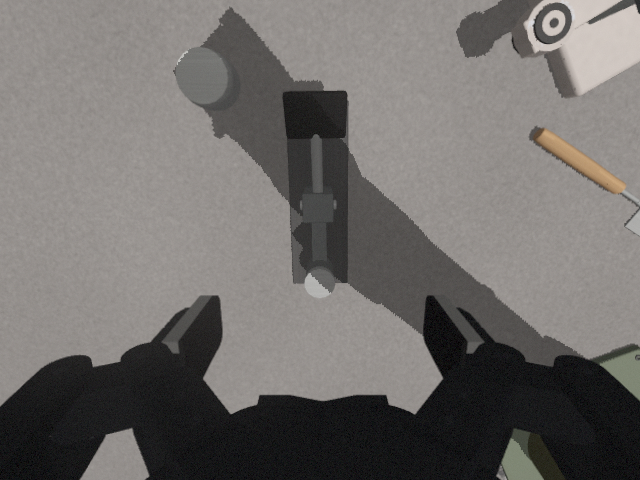

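The jack lies along the image's vertical: paddle at (318,118), tower at (318,205), saddle at (320,282). Its yaw is 155° and the tower is at (0.548, 0.2185), which matches the known sizes. Now I'll grasp it.

```bash
python3 -m crank '[{"rx":0,"ry":0,"rz":0,"tx":1,"ty":1,"tz":-40,"fingers":-1},{"rx":0,"ry":0,"rz":0,"tx":2,"ty":3,"tz":-80,"fingers":-1},{"rx":0,"ry":0,"rz":0,"tx":2,"ty":3,"tz":-120,"fingers":-1},{"rx":0,"ry":0,"rz":0,"tx":2,"ty":3,"tz":-155,"fingers":-1},{"rx":0,"ry":0,"rz":0,"tx":2,"ty":3,"tz":-180,"fingers":-1},{"rx":0,"ry":0,"rz":0,"tx":2,"ty":3,"tz":-205,"fingers":-1},{"rx":0,"ry":0,"rz":0,"tx":2,"ty":3,"tz":-228,"fingers":-1},{"rx":0,"ry":0,"rz":0,"tx":2,"ty":3,"tz":-248,"fingers":-1},{"rx":0,"ry":0,"rz":0,"tx":2,"ty":3,"tz":-248,"fingers":-1}]'; python3 -m crank '[{"rx":0,"ry":0,"rz":0,"tx":0,"ty":0,"tz":0,"fingers":0},{"rx":0,"ry":0,"rz":0,"tx":0,"ty":0,"tz":0,"fingers":1},{"rx":0,"ry":0,"rz":0,"tx":0,"ty":0,"tz":0,"fingers":1},{"rx":0,"ry":0,"rz":0,"tx":0,"ty":0,"tz":0,"fingers":1},{"rx":0,"ry":0,"rz":0,"tx":0,"ty":0,"tz":0,"fingers":1},{"rx":0,"ry":0,"rz":0,"tx":0,"ty":0,"tz":0,"fingers":1},{"rx":0,"ry":0,"rz":0,"tx":0,"ty":0,"tz":0,"fingers":1},{"rx":0,"ry":0,"rz":0,"tx":0,"ty":0,"tz":0,"fingers":1}]' 70
```

```text
clock: 9.45
tcp_pos: [0.547, 0.2184, 0.0675]
eef_rot: [0.001, 0.977, -0.214, -0.002]
wrist_force: [-0.5, -0.2, -0.3]
width: 0.0852
clock: 10.12
tcp_pos: [0.5494, 0.22, 0.0722]
eef_rot: [-0.001, 0.977, -0.215, 0.001]
wrist_force: [1.0, 3.9, 9.4]
width: 0.0322
```

```bash
python3 -m crank '[{"rx":0,"ry":0,"rz":0,"tx":0,"ty":0,"tz":15,"fingers":1},{"rx":0,"ry":0,"rz":0,"tx":0,"ty":0,"tz":40,"fingers":1},{"rx":0,"ry":0,"rz":0,"tx":0,"ty":-10,"tz":65,"fingers":1},{"rx":0,"ry":0,"rz":6,"tx":5,"ty":-20,"tz":80,"fingers":1},{"rx":0,"ry":0,"rz":12,"tx":10,"ty":-30,"tz":80,"fingers":1},{"rx":0,"ry":0,"rz":18,"tx":15,"ty":-40,"tz":80,"fingers":1},{"rx":0,"ry":0,"rz":24,"tx":20,"ty":-50,"tz":80,"fingers":1},{"rx":0,"ry":0,"rz":30,"tx":25,"ty":-60,"tz":80,"fingers":1},{"rx":0,"ry":0,"rz":36,"tx":30,"ty":-70,"tz":80,"fingers":1},{"rx":0,"ry":0,"rz":42,"tx":35,"ty":-77,"tz":80,"fingers":1},{"rx":0,"ry":0,"rz":48,"tx":40,"ty":-77,"tz":80,"fingers":1},{"rx":0,"ry":0,"rz":54,"tx":47,"ty":-77,"tz":80,"fingers":1}]' && python3 -m crank '[{"rx":0,"ry":0,"rz":6,"tx":0,"ty":0,"tz":0,"fingers":1},{"rx":0,"ry":0,"rz":12,"tx":0,"ty":0,"tz":0,"fingers":1},{"rx":0,"ry":0,"rz":18,"tx":0,"ty":0,"tz":0,"fingers":1},{"rx":0,"ry":0,"rz":24,"tx":0,"ty":0,"tz":0,"fingers":1},{"rx":0,"ry":0,"rz":30,"tx":0,"ty":0,"tz":0,"fingers":1},{"rx":0,"ry":0,"rz":36,"tx":0,"ty":0,"tz":0,"fingers":1},{"rx":0,"ry":0,"rz":42,"tx":0,"ty":0,"tz":0,"fingers":1},{"rx":0,"ry":0,"rz":48,"tx":0,"ty":0,"tz":0,"fingers":1},{"rx":0,"ry":0,"rz":54,"tx":0,"ty":0,"tz":0,"fingers":1},{"rx":0,"ry":0,"rz":60,"tx":0,"ty":0,"tz":0,"fingers":1},{"rx":0,"ry":0,"rz":65,"tx":0,"ty":0,"tz":0,"fingers":1},{"rx":0,"ry":0,"rz":67,"tx":0,"ty":0,"tz":0,"fingers":1}]'&&python3 -m crank '[{"rx":0,"ry":0,"rz":0,"tx":0,"ty":0,"tz":0,"fingers":1},{"rx":0,"ry":0,"rz":0,"tx":0,"ty":0,"tz":0,"fingers":1}]'; python3 wl.py w6 saddle_top=.147 lift_pad=.119; python3 - <<'E'
from h import *
np.set_printoptions(precision=3,suppress=True)
for c in ['top','scene']:
    im=ctrl.get_image(c); V=view_of(im); cv2.imwrite(f'pics/{c}1.png',im['frame'][:,:,::-1]); np.savez(f'/tmp/{c}1.npz',**im)
    for t,z in [('saddle_top',.15),('lift_pad',.119),('paddle',.205)]:
        for d in ctrl.pinpoint(c,t)[:2]: print(c,t,round(d['confidence'],2),np.round(d['at']),at_z(im,d['at'],V,z),at_depth(im,d['at'],V))
E
```

```text
clock: 11.12
tcp_pos: [0.5955, 0.1412, 0.1511]
eef_rot: [0.0, 0.967, 0.254, -0.0]
wrist_force: [0.2, 1.2, -7.6]
width: 0.0315
clock: 12.12
tcp_pos: [0.5954, 0.1415, 0.1509]
eef_rot: [0.0, 0.666, 0.746, -0.0]
wrist_force: [-0.0, -0.4, -7.9]
width: 0.0314
clock: 12.28
tcp_pos: [0.5955, 0.1417, 0.1509]
eef_rot: [0.0, 0.669, 0.744, -0.0]
wrist_force: [-0.8, 0.4, -6.9]
width: 0.0316
12.2833 tcp [0.595 0.142 0.151] yaw 96.0786405189093 z [-0. -0. -1.] F [-0.766  0.4   -6.866] w 0.031630319252540194 j7 -0.5147109014285355
top saddle_top 0.54 [284. 202.] [0.606 0.037 0.15 ] [0.607 0.037 0.144]
top lift_pad 0.69 [320. 207.] [ 0.602 -0.041  0.119] [ 0.602 -0.041  0.12 ]
top paddle 0.5 [182. 204.] [0.582 0.238 0.205] [0.581 0.236 0.212]
scene saddle_top 0.7 [330. 280.] [0.613 0.042 0.15 ] [0.609 0.038 0.144]
scene lift_pad 0.64 [307. 280.] [ 0.636 -0.013  0.119] [ 0.628 -0.024  0.103]
scene paddle 0.64 [399. 310.] [0.587 0.231 0.205] [0.586 0.23  0.204]
```

View pics/w6.png

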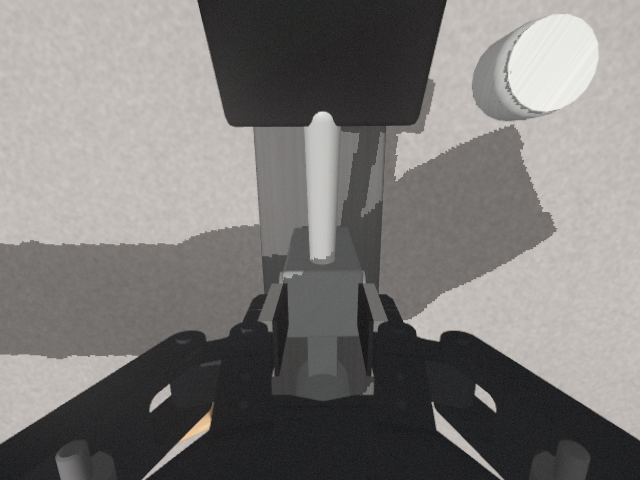

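The jack is held squarely, with the tower between the pads at (322,300), the paddle behind and the tin well clear at (550,65). I'll check the saddle's position and tilt from the top depth.

```bash
python3 - <<'E'
from cloud import *
def fit(P,m,n):
    Q=P[m]; print(n,len(Q),'z',np.round(np.median(Q[:,2]),4), cv2.minAreaRect((Q[:,:2]*1000).astype(np.float32)))
for f in ['top0','top1','scene1']:
    P,ok=cloud(f'/tmp/{f}.npz')
    if f=='top0': fit(P,ok&(np.hypot(P[:,:,0]-.457,P[:,:,1]-.26)<.035)&(abs(P[:,:,2]-.069)<.006),'saddle0')
    else: fit(P,ok&(np.hypot(P[:,:,0]-.607,P[:,:,1]-.040)<.04)&(abs(P[:,:,2]-.146)<.01),f+' saddle')
    fit(P,ok&(np.hypot(P[:,:,0]-.615,P[:,:,1]+.046)<.023)&(abs(P[:,:,2]-.119)<.006),'boss')
P,ok=cloud('/tmp/w6.npz')  # plate top plane behind tower
m=ok&(abs(P[:,:,2]-.089)<.01)&(P[:,:,1]>.16)&(abs(P[:,:,0]-.59)<.06)
Q=P[m]; A=np.c_[Q[:,:2]-[.595,.1417],np.ones(len(Q))]; c=np.linalg.lstsq(A,Q[:,2],rcond=None)[0]; print('plate',len(Q),c,cv2.minAreaRect((Q[:,:2]*1000).astype(np.float32)))
E
```

```text
saddle0 246 z 0.0689 ((456.4398498535156, 260.96435546875), (39.162071228027344, 38.80497360229492), 7.990421772003174)
boss 310 z 0.1195 ((615.8531494140625, -46.270652770996094), (43.49435806274414, 41.875362396240234), 1.2343554496765137)
top1 saddle 264 z 0.1441 ((606.3878173828125, 40.67872619628906), (40.09402084350586, 34.875572204589844), 1.4796438217163086)
boss 310 z 0.1195 ((615.6561889648438, -46.30253601074219), (43.97462844848633, 41.89910888671875), 1.3510112762451172)
scene1 saddle 214 z 0.143 ((608.4330444335938, 42.32668685913086), (41.87645721435547, 36.538665771484375), 49.881736755371094)
boss 201 z 0.1187 ((615.3175048828125, -45.171730041503906), (42.74298095703125, 43.3332405090332), 49.7893180847168)
plate 9309 [-0.01942197  0.0274837   0.08926183] ((588.3523559570312, 188.00559997558594), (80.23976135253906, 64.77445983886719), 6.316066741943359)
```

```bash
python3 -m crank '[{"rx":0,"ry":0,"rz":0,"tx":0,"ty":0,"tz":-30,"fingers":1},{"rx":0,"ry":0,"rz":0,"tx":0,"ty":0,"tz":-55,"fingers":1},{"rx":0,"ry":0,"rz":0,"tx":0,"ty":0,"tz":-69,"fingers":1},{"rx":0,"ry":0,"rz":0,"tx":0,"ty":0,"tz":-69,"fingers":1},{"rx":0,"ry":0,"rz":0,"tx":2,"ty":-20,"tz":-69,"fingers":1},{"rx":0,"ry":0,"rz":0,"tx":4,"ty":-40,"tz":-69,"fingers":1},{"rx":0,"ry":0,"rz":0,"tx":6,"ty":-58,"tz":-69,"fingers":1},{"rx":0,"ry":0,"rz":0,"tx":8,"ty":-75,"tz":-69,"fingers":1},{"rx":0,"ry":0,"rz":0,"tx":9,"ty":-88,"tz":-69,"fingers":1},{"rx":0,"ry":0,"rz":0,"tx":9,"ty":-88,"tz":-69,"fingers":1},{"rx":0,"ry":0,"rz":0,"tx":9,"ty":-88,"tz":-69,"fingers":1}]'; python3 wl.py w7; python3 - <<'E'
from cloud import *
P,ok=cloud('/tmp/w7.npz'); t=np.array(ctrl.sense()['tcp_pos'])
m=ok&(abs(P[:,:,2]-.019)<.008)&(P[:,:,1]>t[1]+.02)&(abs(P[:,:,0]-t[0])<.055)
Q=P[m]; A=np.c_[Q[:,:2]-t[:2],np.ones(len(Q))]; print('plate',len(Q),np.linalg.lstsq(A,Q[:,2],rcond=None)[0],cv2.minAreaRect((Q[:,:2]*1000).astype(np.float32)))
im=ctrl.get_image('scene'); cv2.imwrite('pics/scene2.png',cv2.resize(im['frame'][180:380,200:460,::-1],None,fx=3,fy=3,interpolation=cv2.INTER_CUBIC))
E
```

```text
clock: 13.75
tcp_pos: [0.6049, 0.0535, 0.0826]
eef_rot: [0.0, 0.668, 0.744, 0.0]
wrist_force: [1.6, 0.8, -6.1]
width: 0.0312
13.75 tcp [0.605 0.054 0.083] yaw 96.10823867326059 z [ 0.001  0.    -1.   ] F [ 1.612  0.823 -6.053] w 0.03123689289910548 j7 -0.43303792373719924
plate 8995 [-0.01744134  0.01562606  0.02090163] ((597.6747436523438, 101.63716125488281), (80.33343505859375, 62.567230224609375), 6.192399978637695)
```

View pics/scene2.png

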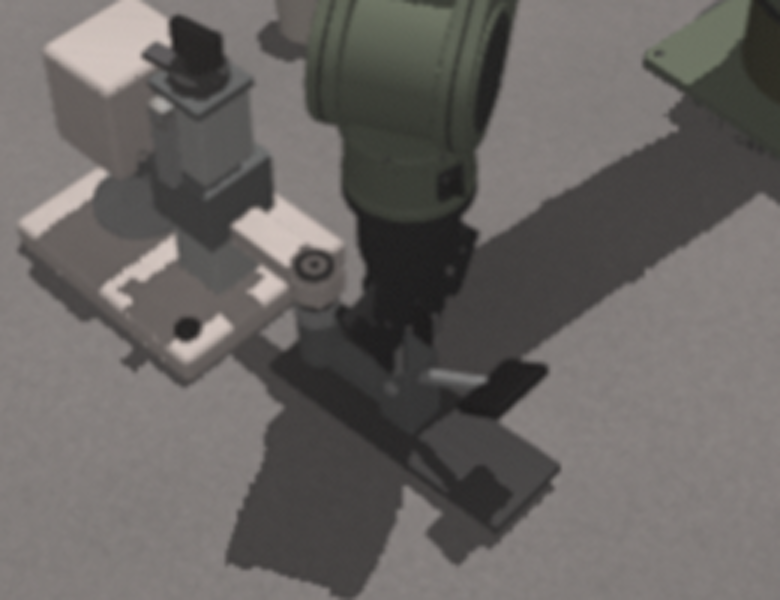

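The saddle guide, at crop (320,335), is directly under the boss at (315,268), and the knob tab is clear of the catch post. I'll lower the jack and release it.

```bash
python3 -m crank '[{"rx":0,"ry":0,"rz":0,"tx":0,"ty":0,"tz":-4,"fingers":1},{"rx":0,"ry":0,"rz":0,"tx":0,"ty":0,"tz":-7,"fingers":1},{"rx":0,"ry":0,"rz":0,"tx":0,"ty":0,"tz":-10,"fingers":1},{"rx":0,"ry":0,"rz":0,"tx":0,"ty":0,"tz":-12,"fingers":1},{"rx":0,"ry":0,"rz":0,"tx":0,"ty":0,"tz":-12,"fingers":1},{"rx":0,"ry":0,"rz":0,"tx":0,"ty":0,"tz":-12,"fingers":1}]' && python3 -m crank '[{"rx":0,"ry":0,"rz":0,"tx":0,"ty":0,"tz":0,"fingers":0.3},{"rx":0,"ry":0,"rz":0,"tx":0,"ty":0,"tz":0,"fingers":-0.3},{"rx":0,"ry":0,"rz":0,"tx":0,"ty":0,"tz":0,"fingers":-1},{"rx":0,"ry":0,"rz":0,"tx":0,"ty":0,"tz":0,"fingers":-1},{"rx":0,"ry":0,"rz":0,"tx":0,"ty":0,"tz":0,"fingers":-1},{"rx":0,"ry":0,"rz":0,"tx":0,"ty":0,"tz":0,"fingers":-1},{"rx":0,"ry":0,"rz":0,"tx":0,"ty":0,"tz":30,"fingers":-1},{"rx":0,"ry":0,"rz":0,"tx":0,"ty":0,"tz":60,"fingers":-1},{"rx":0,"ry":0,"rz":0,"tx":0,"ty":0,"tz":100,"fingers":-1},{"rx":0,"ry":0,"rz":0,"tx":0,"ty":0,"tz":140,"fingers":-1},{"rx":0,"ry":0,"rz":0,"tx":0,"ty":0,"tz":180,"fingers":-1},{"rx":0,"ry":0,"rz":0,"tx":0,"ty":0,"tz":180,"fingers":-1}]'; python3 -m crank '[{"rx":0,"ry":0,"rz":0,"tx":-6,"ty":40,"tz":20,"fingers":-1},{"rx":0,"ry":0,"rz":0,"tx":-6,"ty":40,"tz":30,"fingers":-1},{"rx":0,"ry":0,"rz":0,"tx":-6,"ty":40,"tz":30,"fingers":-1}]'; python3 wl.py w8 paddle=.125 lift_pad=.119 jack=0; python3 - <<'E'
from cloud import *
P,ok=cloud('/tmp/w8.npz'); im=ctrl.get_image('top'); np.savez('/tmp/top2.npz',**im)
def fit(P,m,n):
    Q=P[m]; print(n,len(Q),np.round(Q.mean(0),4) if len(Q) else '', cv2.minAreaRect((Q[:,:2]*1000).astype(np.float32)) if len(Q)>9 else '')
x,y,z=P[:,:,0],P[:,:,1],P[:,:,2]
fit(P,ok&(abs(z-.01)<.004)&(abs(x-.6)<.07)&(y>-.1)&(y<.2),'plate')
fit(P,ok&(abs(z-.086)<.003)&(np.hypot(x-.605,y-.053)<.04),'tower')
fit(P,ok&(z>.10)&(z<.15)&(np.hypot(x-.595,y-.15)<.06),'paddle')
fit(P,ok&(abs(z-.1195)<.004)&(np.hypot(x-.6155,y+.0465)<.023),'boss')
fit(P,ok&(abs(z-.07)<.004)&(np.hypot(x-.6155,y+.0465)<.03),'saddle')
E
```

```text
clock: 14.35
tcp_pos: [0.6041, 0.0545, 0.0719]
eef_rot: [0.0, 0.668, 0.744, -0.0]
wrist_force: [-18.2, -2.7, 40.7]
width: 0.0317
clock: 15.35
tcp_pos: [0.6065, 0.0548, 0.257]
eef_rot: [0.003, 0.668, 0.744, 0.004]
wrist_force: [0.2, -0.1, 1.2]
width: 0.0857
clock: 15.6
tcp_pos: [0.5988, 0.0966, 0.2821]
eef_rot: [0.0, 0.667, 0.745, 0.002]
wrist_force: [-0.2, -0.9, 0.3]
width: 0.0856
15.6 tcp [0.599 0.097 0.282] yaw 96.33274348017902 z [ 0.003  0.002 -1.   ] F [-0.19  -0.877  0.323] w 0.08562429948228369 j7 -0.37342106204802517
paddle 0.67 [322. 166.] [0.593 0.147 0.125] [0.593 0.147 0.126]
lift_pad 0.89 [328. 338.] [ 0.618 -0.029  0.119] [ 0.618 -0.029  0.119]
jack 0.94 [318. 232.] [0.598 0.055 0.   ] [0.596 0.075 0.08 ]
plate 5402 [0.6047 0.0396 0.0106] ((603.267333984375, 52.30577087402344), (79.99627685546875, 248.95419311523438), 6.696025848388672)
tower 1080 [0.6027 0.0559 0.0864] ((602.0856323242188, 63.83007049560547), (35.1060791015625, 56.703704833984375), 6.135272979736328)
paddle 3367 [0.5918 0.1479 0.1261] ((593.0562133789062, 136.80099487304688), (60.07760238647461, 66.58173370361328), 6.579845905303955)
boss 1121 [ 0.6154 -0.0444  0.1209] ((615.9014282226562, -46.58087921142578), (42.99589157104492, 44.48670196533203), 19.400793075561523)
saddle 308 [ 0.6127 -0.0348  0.0701] ((613.195068359375, -37.75630187988281), (38.18857192993164, 22.351552963256836), 11.329017639160156)
```

View pics/w8.png

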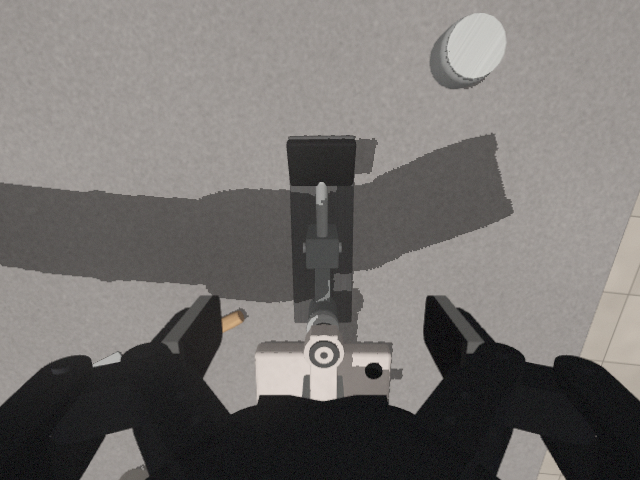

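The jack is flat, with a plate fit of 80x249 mm. Its saddle is at (614.6, -47.1) mm and the boss at (615.7, -46.5), so it is about 1 mm off centre. The tin and spatula are untouched. Now I'll shut the fingers and go over the paddle.

```bash
python3 -m crank '[{"rx":0,"ry":0,"rz":0,"tx":-6,"ty":25,"tz":0,"fingers":1},{"rx":0,"ry":0,"rz":0,"tx":-6,"ty":50,"tz":-20,"fingers":1},{"rx":0,"ry":0,"rz":0,"tx":-6,"ty":50,"tz":-40,"fingers":1},{"rx":0,"ry":0,"rz":0,"tx":-6,"ty":50,"tz":-60,"fingers":1},{"rx":0,"ry":0,"rz":0,"tx":-6,"ty":50,"tz":-80,"fingers":1},{"rx":0,"ry":0,"rz":0,"tx":-6,"ty":50,"tz":-100,"fingers":1},{"rx":0,"ry":0,"rz":0,"tx":-6,"ty":50,"tz":-107,"fingers":1},{"rx":0,"ry":0,"rz":0,"tx":-6,"ty":50,"tz":-107,"fingers":1},{"rx":0,"ry":0,"rz":0,"tx":-6,"ty":50,"tz":-107,"fingers":1}]' 40; python3 wl.py w9 paddle=.125
```

```text
clock: 16.6
tcp_pos: [0.5928, 0.1438, 0.1733]
eef_rot: [-0.0, 0.668, 0.744, 0.0]
wrist_force: [-0.6, -0.1, 0.7]
width: -0.0002
16.6 tcp [0.593 0.144 0.173] yaw 96.14841190922922 z [-0.  0. -1.] F [-0.591 -0.089  0.711] w -0.00016354004747094297 j7 -0.5150445034296658
paddle 0.56 [325. 254.] [0.594 0.147 0.125] [0.594 0.147 0.126]
```

View pics/w9.png

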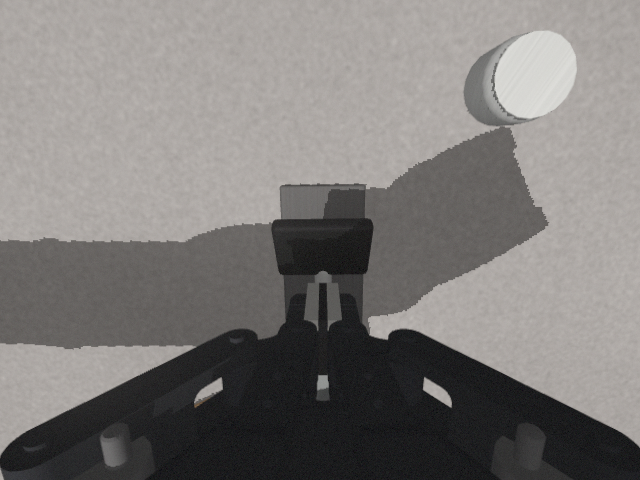

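The shut fingers at (325,290) are above the paddle at (323,247). I'll push down along the arc in two steps.

```bash
python3 -m crank '[{"rx":0,"ry":0,"rz":0,"tx":0,"ty":3,"tz":-10,"fingers":1},{"rx":0,"ry":0,"rz":0,"tx":0,"ty":3,"tz":-20,"fingers":1},{"rx":0,"ry":0,"rz":0,"tx":0,"ty":3,"tz":-27,"fingers":1},{"rx":0,"ry":0,"rz":0,"tx":0,"ty":5,"tz":-33,"fingers":1},{"rx":0,"ry":0,"rz":0,"tx":0,"ty":8,"tz":-38,"fingers":1},{"rx":0,"ry":0,"rz":0,"tx":-1,"ty":10,"tz":-43,"fingers":1},{"rx":0,"ry":0,"rz":0,"tx":-1,"ty":13,"tz":-48,"fingers":1},{"rx":0,"ry":0,"rz":0,"tx":-1,"ty":15,"tz":-53,"fingers":1},{"rx":0,"ry":0,"rz":0,"tx":-1,"ty":17,"tz":-58,"fingers":1},{"rx":0,"ry":0,"rz":0,"tx":-1,"ty":17,"tz":-58,"fingers":1}]'; python3 - <<'E'
from cloud import *
im=ctrl.get_image('top'); np.savez('/tmp/top3.npz',**im); P,ok=cloud('/tmp/top3.npz')
x,y,z=P[:,:,0],P[:,:,1],P[:,:,2]
Q=P[ok&(z>.11)&(z<.16)&(np.hypot(x-.6155,y+.0465)<.02)]; print('boss',len(Q),np.median(Q,0))
im=ctrl.get_image('scene'); np.savez('/tmp/scene3.npz',**im); P,ok=cloud('/tmp/scene3.npz')
for t in ['paddle','lift_pad']: print(t,[(round(d['confidence'],2),at_depth(im,d['at'],view_of(im))) for d in ctrl.pinpoint('scene',t)[:2]])
E
```

```text
clock: 17.53
tcp_pos: [0.5913, 0.1614, 0.114]
eef_rot: [-0.0, 0.668, 0.744, -0.0]
wrist_force: [0.2, -0.6, 1.2]
width: 0.0004
boss 250 [ 0.61525259 -0.04705514  0.11990066]
paddle [(0.6, array([0.60409019, 0.16403485, 0.1408633 ]))]
lift_pad [(0.85, array([ 0.62805827, -0.03289267,  0.08527828]))]
```

```bash
python3 - <<'E'
from cloud import *
im=np.load('/tmp/scene3.npz'); cv2.imwrite('pics/scene3.png',cv2.resize(im['frame'][200:380,260:460,::-1],None,fx=3.3,fy=3.3,interpolation=cv2.INTER_CUBIC))
s=ctrl.sense(); print(s['wrist_force'],s['tcp_pos'])
E
```

```text
[-0.91071452 -0.79756319  1.30301796] [0.59167985 0.16078759 0.11508845]
```

View pics/scene3.png

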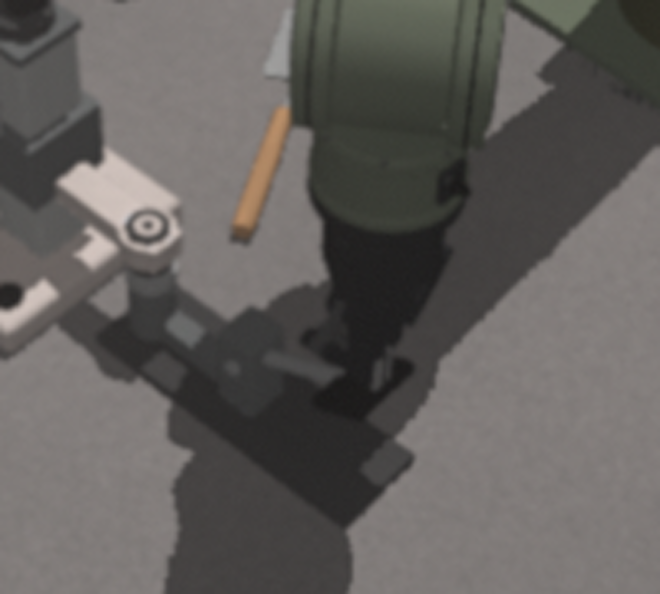

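The fingers at crop (375,375) sit on the paddle, the handle is part way down and the saddle is just reaching the pad. I'll carry on.

```bash
python3 -m crank '[{"rx":0,"ry":0,"rz":0,"tx":0,"ty":1,"tz":-4,"fingers":1},{"rx":0,"ry":0,"rz":0,"tx":0,"ty":2,"tz":-8,"fingers":1},{"rx":0,"ry":0,"rz":0,"tx":0,"ty":3,"tz":-12,"fingers":1},{"rx":0,"ry":0,"rz":0,"tx":0,"ty":4,"tz":-16,"fingers":1},{"rx":0,"ry":0,"rz":0,"tx":0,"ty":4,"tz":-20,"fingers":1},{"rx":0,"ry":0,"rz":0,"tx":0,"ty":5,"tz":-24,"fingers":1},{"rx":0,"ry":0,"rz":0,"tx":0,"ty":5,"tz":-28,"fingers":1},{"rx":0,"ry":0,"rz":0,"tx":0,"ty":5,"tz":-31,"fingers":1},{"rx":0,"ry":0,"rz":0,"tx":0,"ty":5,"tz":-34,"fingers":1},{"rx":0,"ry":0,"rz":0,"tx":0,"ty":5,"tz":-34,"fingers":1}]'; cat > chk.py <<'E'
from cloud import *
im=ctrl.get_image('top'); np.savez('/tmp/top4.npz',**im); P,ok=cloud('/tmp/top4.npz')
x,y,z=P[:,:,0],P[:,:,1],P[:,:,2]
Q=P[ok&(z>.11)&(z<.17)&(np.hypot(x-.6155,y+.0465)<.018)]; print('boss',len(Q),np.median(Q,0))
s=ctrl.sense(); print(s['clock'],s['tcp_pos'],s['wrist_force'])
E
python3 chk.py
```

```text
clock: 18.57
tcp_pos: [0.5916, 0.1664, 0.0804]
eef_rot: [-0.0, 0.668, 0.744, 0.0]
wrist_force: [0.3, 2.5, 6.2]
width: 0.0
boss 202 [ 0.61448483 -0.04704464  0.12757622]
18.6167 [0.59170472 0.16637604 0.08069147] [0.23382906 1.44307377 6.3425605 ]
```

```bash
python3 -m crank '[{"rx":0,"ry":0,"rz":0,"tx":0,"ty":0,"tz":-3,"fingers":1},{"rx":0,"ry":0,"rz":0,"tx":0,"ty":0,"tz":-6,"fingers":1},{"rx":0,"ry":0,"rz":0,"tx":0,"ty":0,"tz":-6,"fingers":1},{"rx":0,"ry":0,"rz":0,"tx":0,"ty":0,"tz":-6,"fingers":1}]'; python3 chk.py; python3 - <<'E'
from cloud import *
im=ctrl.get_image('scene'); np.savez('/tmp/scene4.npz',**im); cv2.imwrite('pics/scene4.png',cv2.resize(im['frame'][220:360,280:440,::-1],None,fx=4,fy=4,interpolation=cv2.INTER_CUBIC))
P,ok=cloud('/tmp/scene4.npz'); x,y,z=P[:,:,0],P[:,:,1],P[:,:,2]
Q=P[ok&(z>.11)&(z<.17)&(np.hypot(x-.6155,y+.0465)<.018)]; print('boss',len(Q),np.percentile(Q[:,2],[10,50,90]))
E
```

```text
clock: 18.95
tcp_pos: [0.5918, 0.1664, 0.0749]
eef_rot: [-0.0, 0.668, 0.744, 0.0]
wrist_force: [0.2, 2.1, 5.2]
width: 0.0004
boss 206 [ 0.6151499  -0.04699582  0.13038403]
19.0 [0.59179885 0.16640927 0.07498806] [0.20844104 2.34683347 5.64288857]
boss 135 [0.12616011 0.12911713 0.13212771]
```

View pics/scene4.png

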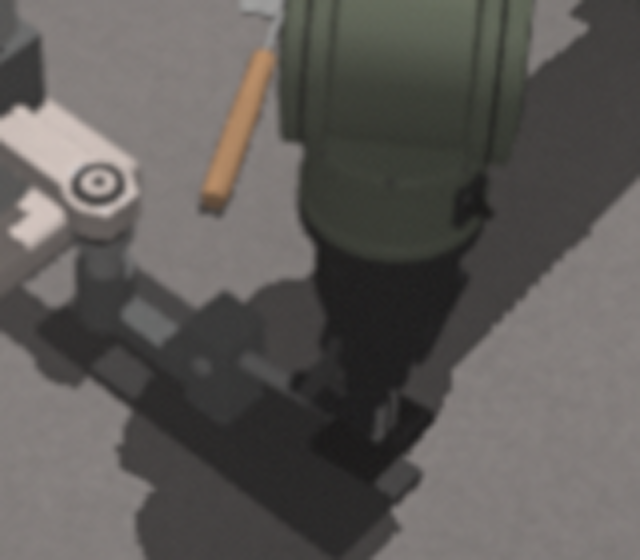

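Crop: the fingers at (385,420) are on the paddle and the boss at (97,185) has risen about 11 of the expected 25 mm. The push is only 5.6 N, so I'll continue.

```bash
python3 -m crank '[{"rx":0,"ry":0,"rz":0,"tx":0,"ty":0,"tz":-4,"fingers":1},{"rx":0,"ry":0,"rz":0,"tx":0,"ty":0,"tz":-8,"fingers":1},{"rx":0,"ry":0,"rz":0,"tx":0,"ty":0,"tz":-12,"fingers":1},{"rx":0,"ry":0,"rz":0,"tx":0,"ty":0,"tz":-15,"fingers":1},{"rx":0,"ry":0,"rz":0,"tx":0,"ty":0,"tz":-15,"fingers":1}]'; python3 chk.py; python3 -m crank '[{"rx":0,"ry":0,"rz":0,"tx":0,"ty":0,"tz":-3,"fingers":1},{"rx":0,"ry":0,"rz":0,"tx":0,"ty":0,"tz":-5,"fingers":1},{"rx":0,"ry":0,"rz":0,"tx":0,"ty":0,"tz":-5,"fingers":1}]'; python3 chk.py
```

```text
clock: 19.47
tcp_pos: [0.5917, 0.1666, 0.0596]
eef_rot: [-0.0, 0.668, 0.744, 0.0]
wrist_force: [0.6, 4.0, 6.8]
width: -0.0
boss 210 [ 0.61493849 -0.04619432  0.13798573]
19.5167 [0.59175333 0.1666024  0.05984973] [-1.01101859  2.82641506  4.98315533]
clock: 19.77
tcp_pos: [0.5918, 0.1667, 0.0548]
eef_rot: [-0.0, 0.668, 0.744, 0.001]
wrist_force: [0.5, 3.4, 6.0]
width: 0.0002
boss 206 [ 0.61512802 -0.04708117  0.1411177 ]
19.8167 [0.59179659 0.16666297 0.05500375] [-0.6475824   3.94513538  6.6183749 ]
```

```bash
python3 -m crank '[{"rx":0,"ry":0,"rz":0,"tx":0,"ty":0,"tz":-3,"fingers":1},{"rx":0,"ry":0,"rz":0,"tx":0,"ty":0,"tz":-6,"fingers":1},{"rx":0,"ry":0,"rz":0,"tx":0,"ty":0,"tz":-6,"fingers":1}]'; python3 chk.py; python3 -m crank '[{"rx":0,"ry":0,"rz":0,"tx":0,"ty":0,"tz":-1,"fingers":1},{"rx":0,"ry":0,"rz":0,"tx":0,"ty":0,"tz":-2,"fingers":1},{"rx":0,"ry":0,"rz":0,"tx":0,"ty":0,"tz":-2,"fingers":1}]'; python3 chk.py
```

```text
clock: 20.07
tcp_pos: [0.5918, 0.1668, 0.0487]
eef_rot: [-0.0, 0.668, 0.744, 0.001]
wrist_force: [-0.1, 4.4, 6.5]
width: -0.0004
boss 212 [ 0.61467354 -0.04698672  0.14467078]
20.1167 [0.59174199 0.1667416  0.04895104] [0.32332335 4.48945497 6.70759963]
clock: 20.37
tcp_pos: [0.5918, 0.1667, 0.0471]
eef_rot: [-0.0, 0.668, 0.744, 0.001]
wrist_force: [-1.0, 4.6, 7.8]
width: -0.0004
boss 215 [ 0.61469995 -0.04710423  0.14532981]
20.4167 [0.59175825 0.16669747 0.04711698] [-1.78479213  4.09967296  6.46760751]
```

```bash
python3 -m crank '[{"rx":0,"ry":0,"rz":0,"tx":0,"ty":0,"tz":-1,"fingers":1},{"rx":0,"ry":0,"rz":0,"tx":0,"ty":0,"tz":-2,"fingers":1},{"rx":0,"ry":0,"rz":0,"tx":0,"ty":0,"tz":-2,"fingers":1}]'; python3 chk.py; python3 -m crank '[{"rx":0,"ry":0,"rz":0,"tx":0,"ty":0,"tz":-1,"fingers":1},{"rx":0,"ry":0,"rz":0,"tx":0,"ty":0,"tz":-2,"fingers":1},{"rx":0,"ry":0,"rz":0,"tx":0,"ty":0,"tz":-2,"fingers":1}]'; python3 chk.py
```

```text
clock: 20.67
tcp_pos: [0.5919, 0.1668, 0.0458]
eef_rot: [0.0, 0.668, 0.744, 0.001]
wrist_force: [-4.0, 1.0, 21.2]
width: -0.0002
boss 213 [ 0.61475089 -0.0469152   0.14601514]
20.7167 [0.59191141 0.1668267  0.04586655] [-4.56304206  2.60969555 20.65851173]
clock: 20.97
tcp_pos: [0.592, 0.1668, 0.0445]
eef_rot: [0.0, 0.668, 0.744, 0.001]
wrist_force: [-8.0, 1.2, 34.4]
width: 0.0003
boss 215 [ 0.61454591 -0.04696141  0.14684231]
21.0167 [0.59201818 0.1667952  0.04458227] [-7.36875935  0.91978978 33.83297053]
```

The stop is reached: the force jumped to 21 N and then 34 N with the boss about 26 mm up. I'll ease back to a firm hold and do the final check.

```bash
python3 -m crank '[{"rx":0,"ry":0,"rz":0,"tx":0,"ty":0,"tz":1,"fingers":1},{"rx":0,"ry":0,"rz":0,"tx":0,"ty":0,"tz":2,"fingers":1},{"rx":0,"ry":0,"rz":0,"tx":0,"ty":0,"tz":2,"fingers":1},{"rx":0,"ry":0,"rz":0,"tx":0,"ty":0,"tz":2,"fingers":1}]'; python3 chk.py; python3 - <<'E'
from cloud import *
np.set_printoptions(precision=3,suppress=True)
im=ctrl.get_image('scene'); np.savez('/tmp/scene5.npz',**im); cv2.imwrite('pics/scene5.png',cv2.resize(im['frame'][150:390,180:500,::-1],None,fx=2.4,fy=2.4,interpolation=cv2.INTER_CUBIC))
V=view_of(im)
for t in ['sample_tin','beaker','spatula']: print(t,[at_z(im,d['at'],V,0) for d in ctrl.pinpoint('scene',t)[:1]])
for f in ['scene5','top4']:
    P,ok=cloud(f'/tmp/{f}.npz'); x,y,z=P[:,:,0],P[:,:,1],P[:,:,2]
    Q=P[ok&(abs(z-.01)<.004)&(abs(x-.603)<.065)&(y>-.08)&(y<.2)]; print(f,'plate',len(Q),cv2.minAreaRect((Q[:,:2]*1000).astype(np.float32)))
    Q=P[ok&(abs(z-.3)<.008)&(np.hypot(x-.627,y+.166)<.05)]; print('bar',len(Q),cv2.minAreaRect((Q[:,:2]*1000).astype(np.float32)))
    Q=P[ok&(abs(z-.086)<.004)&(np.hypot(x-.603,y-.053)<.03)]; print('tower',len(Q),cv2.minAreaRect((Q[:,:2]*1000).astype(np.float32)) if len(Q)>9 else '')
E
```

```text
clock: 21.35
tcp_pos: [0.5919, 0.1668, 0.0459]
eef_rot: [0.0, 0.668, 0.744, 0.001]
wrist_force: [-4.6, 2.9, 19.6]
width: -0.0002
boss 212 [ 0.61456623 -0.04698311  0.1463681 ]
21.4 [0.59188964 0.1667964  0.04586908] [-4.44054016  3.05945959 19.38269436]
sample_tin [array([0.727, 0.278, 0.   ])]
beaker [array([ 0.342, -0.403,  0.   ])]
spatula [array([ 0.388, -0.154,  0.   ])]
scene5 plate 1189 ((605.7411499023438, 55.89662170410156), (83.76778411865234, 249.88743591308594), 6.759253025054932)
bar 99 ((629.1784057617188, -163.3960723876953), (16.280868530273438, 45.46710205078125), 13.493165969848633)
tower 133 ((606.6018676757812, 54.94086456298828), (36.68647766113281, 32.989383697509766), 5.640504360198975)
top4 plate 660 ((606.4810180664062, -11.501914978027344), (134.08053588867188, 87.6551742553711), 64.0618667602539)
bar 180 ((628.2796630859375, -165.16464233398438), (14.336557388305664, 45.47471237182617), 15.287858009338379)
tower 0
```

View pics/scene5.png

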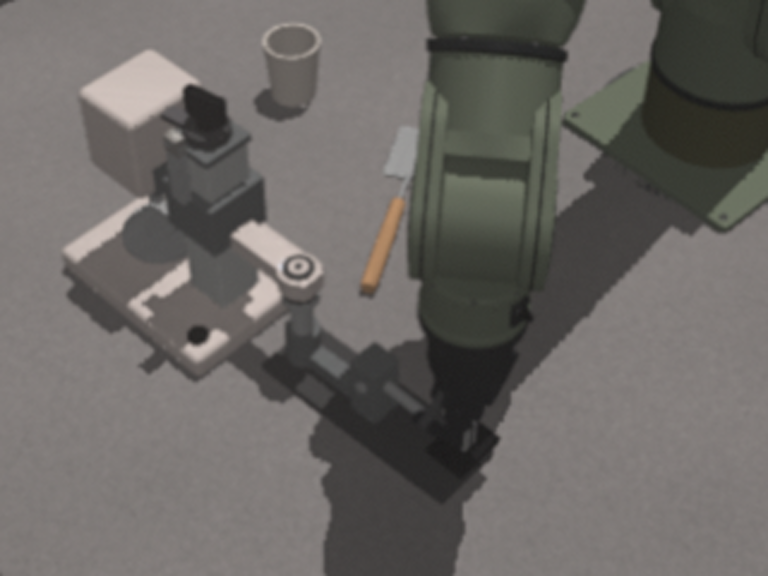

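The head is raised, the saddle's piston at crop (302,320) is under the boss at (300,270), the handle is level and the fingers are still on the paddle at (465,440). The bystanders are where they were.

```bash
python3 -c "
from workcell import ctrl; print(ctrl.hand_in()); s=ctrl.sense(); print(s['clock'],s['wrist_force'])"
```

```text
the job is handed in; nothing more can be done
None
the job is handed in; nothing more can be done
```

The job is handed in. The clamp is free, the jack is under the lift point, and the arm is holding the handle down with the measuring head jacked up. It finished at about 21.4 s of the 72 s allowed.

- **Clamp knob:** I gripped it and turned it clockwise to its stop. The depth fit gave 80.3° (1.40 rad), the turning torque rose there, and it still read about the same at the end.
- **Jack placing:** The jack sits flat on the bench. Right after release the saddle was about 1 mm from the lift point. In the last scene-camera check it was within about 2–3 mm, allowing for that camera's offset.
- **Lift:** The handle is at its stop, where the force jumped from about 7 N to 20–34 N. I eased back and held at about 20 N. The lift boss rose about 26 mm, against 25 mm expected.
- **Bystanders:** The tin, beaker and spatula are where they started, within the measuring error.

Three checks were off or incomplete:
- **Wrist force:** It peaked at about 41 N when the held jack met the bench, below the 120 N wrist limit. The load went through the jack in the fingers, not the gripper's body.
- **Paddle contact:** The fingers reached the paddle with the tool lower than the 19 mm tip length suggests, so I went by force and boss height instead.
- **Last top-camera check:** The arm hid most of the jack from the top camera, so the final jack position comes from the scene camera only.

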